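Try the touch latch of a soapstone-lidded box

ROBOT

A 6-joint arm with a two-finger parallel gripper is mounted at the origin on the work surface. World frame = base frame: x ahead of the robot, y to its left, z up, the work surface at z = 0. Lengths are in mm, angles in degrees, forces in N, time in s.
With the tool pointing down it reaches from about 350 to 850 mm from the base axis. Payload 8.1 kg.
Tool frame: the origin (TCP) lies at the very end of the fingers, on their centre line; the grasp point (between the pads) lies 19 mm behind it; z points along the fingers, y is the line along which they close (so a half turn about z gives the same grasp; the last joint's range is limited). The gripper opens to 85 mm and grips with 20 to 120 N. Pads are 22 mm wide; open, the fingers measure 114 mm over their backs; the gripper's body (76 mm by 85 mm) begins 54 mm behind the grasp point. The pads swing forward as they close: fully open they stand 13 mm farther back than shut.
Start: joints at [72.284, 7.471, 85.268, -0, 87.261, -4.893], TCP at [133.139, 585.046, 231.292] pointing down, gripper open.
Joint ranges: [-169.43, 169.43], [-51.17, 129.36], [1.28, 143.12], [-76.62, 256.62], [0, 156.53], [-152.29, 152.29]. Speed limits (degrees/s): [136.94, 136.94, 159.86, 180, 180, 180].

INTERFACE

Orientations are given as [roll, pitch, yaw] about the fixed x, y, z axes, in that order (R = Rz(yaw) Ry(pitch) Rx(roll)).
In Python, from bench import r gives the robot as it stands.
- The arm moves only by the shell command python3 -m jog 'ROWS' [FORCE]. ROWS is JSON, a list of rows, each a list of 7 numbers: the turn, a rotation vector about the tool's x, y, z in degrees, then the shift along the tool's x, y, z in mm, then the closure, from -1 (fully open) to 1 (shut), so that 0 is half open. A call has 1 to 5 rows; each row shifts and turns the commanded pose from where the row before left it, along the tool's axes as they then stand; what a row does not reach is not made up. A row lasts 1/10 s, in which the tool goes at most 50 mm and 8.59 degrees, less where a joint would pass 70% of its speed; a pose out of reach is approached as far as the arm can. A call is refused whole if a number of a shift passes 50 or a number of a turn 8.59, either way. A call with a gripper value outside its range is refused whole. The fingers move at their own pace and stop on an object; FORCE is the grip in N (left out, the last holds). Time passes only in rows, so rows that do not move let the fingers close. It gives the time, the measured TCP pose, the force, the opening and the grip force at its end, in the units of the state.
- r.sense(): the state, without advancing time (a new reading comes with each control period).
- r.snapshot(name): name is "side" or "top" or "wrist"; returns a dict with "pixels" (400x640x3 uint8, red, green, blue), "fx", "fy", "cx", "cy" (pixels), "world_to_cam" (4x4, takes a point from world to camera coordinates); the wrist camera has in their place "hand_eye" (4x4, takes a point from camera to tool coordinates, whose origin is the TCP and whose axes are the flange's). Camera axes: x right, y up, looking along -z (the intrinsics and any distortion apply to the point x, -y, -z); pixel columns grow to the right and rows downward; lengths in mm; the calibration is good to about 2 mm. A picture is of the moment at which its call begins: read the wrist's pose just before it. There is no depth.
- r.hand_in(): hands the job in; it is judged then, once.
The state is a dict: "time": time; "joint_pos": joint angles; "qd": joint speeds; "joint_efforts": joint torques, N m; "tool_pos": TCP position; "tcp_rot": TCP orientation; "ft_force": force on the tool from outside, world axes, zero at the start; "wrist_torque": the same for the moment, N m; "finger_gap": finger opening in mm; "grip_force": force on a finger pad.
Only numpy, scipy, OpenCV 4.12 (cv2) and the standard library are available. Lean on these libraries where they do the work, as an engineer would, in place of code of your own. Each camera call takes 0.05 s, during which the arm holds its last target. There are 200 camera calls.

TASK

The rectangular teak box with the soapstone lid is finished and its touch latch must be tried before it is sold. Push the lid down on the dark round inlay so that it springs ajar when you let go, then push it down again so that it latches and stays shut. Leave the round box shut and the frog where it sits.

Things in the scene. Friction and masses are not known exactly. Their poses are not given: they have to be found in the camera images.
- box_lid (a joint): Lid angle (rad) of the RECTANGULAR teak box (150x96 mm, 80 high, fixed). Grey soapstone lid 126x72 mm, hinged at the far short edge. 0 to 0.01 = latched, level, its top 88 mm above the table; 0.35 = sprung ajar; -0.085 = pushed in to the firm stop. Push to the stop and let go: latched, it springs ajar in 0.5 s; ajar, it rises only to 0.01 and stays. Push below -0.075 or the latch does not work.
- box_push (a point): Where to push: centre of the 18 mm dark wooden inlay in the rectangular lid's top face, mid-width, 27 mm from its front edge (towards the robot), 100 mm from the hinge. Moves with the lid: 34 mm up when ajar, 8.5 mm below latched height at the stop. Takes 3 to 6 N if pushed under 0.1 m/s; 12 N means the stop is met. z is normal to the face, x points to the hinge. Nothing within 80 mm is higher.
- drum_lid (a joint): Lid angle (rad) of the ROUND teak box (120 mm across, 80 mm high, fixed; round soapstone lid, same kind of inlay and latch): 0 = latched shut, 0.45 = ajar. To be left shut.
- frog: Carved green soapstone frog, loose, 62x60 mm, 56 mm high, 0.28 kg, beyond the boxes; origin at the centre of its underside. To be left where it sits.

How it is judged (in metres and radians):
On the way:
1. the rectangular box's lid has sprung ajar (value of joint box_lid above 0.25 rad), for 0.2 s.
At the end, for the whole second after the job is handed in: after having sprung ajar, the rectangular box's lid is latched shut again by itself (angle between -0.05 and 0.06 rad); the round box is shut (below 0.06 rad) and the frog is within 30 mm of where it sat (value of joint box_lid between -0.05 and 0.06 rad and value of joint drum_lid below 0.06 rad and distance of frog from where it was at the start of the episode below 0.03 m); the robot touches nothing.
It fails at once if the round box's lid springs open (value of joint drum_lid above 0.1 rad).
It fails at once if the frog is moved more than 30 mm (distance of frog from where it was at the start of the episode above 0.03 m).
It also fails if it takes over 38 s, if anything falls off the work surface, if the arm or the gripper's body presses on something with over 40 N, if the wrist force passes 120 N, or if a joint passes its speed limit or range.

## Working session

There is one attempt and no reset: what is moved stays moved. The work goes in short steps, Python scripts to look and compute and a shell command to move; the robot and the scene stay as the last step left them, time stands still between calls to the robot, and variables do not carry over. Pictures are saved under pics/ and viewed, at most 10 in all, crops included, and the job is handed in when it is done.

```bash
mkdir -p pics && python3 - <<'E'
from bench import r
import cv2,numpy as np,pickle
s=r.sense();print(s)
d={}
for n in("side","top","wrist"):
    p=r.snapshot(n);d[n]=p;cv2.imwrite(f"pics/{n}0.png",cv2.cvtColor(p["pixels"],cv2.COLOR_RGB2BGR))
    print(n,{k:np.round(v,2) for k,v in p.items() if k!="pixels"})
pickle.dump((s,d),open("d0.pkl","wb"))
E
```

```text
{'time': 0.0, 'joint_pos': array([ 7.22840665e+01,  7.51581516e+00,  8.53295229e+01, -6.45335059e-04,
        8.72602113e+01, -4.89206954e+00]), 'qd': array([ 0.01856213,  0.03520793,  0.0891989 , -0.07978886, -0.00523534,
        0.00435157]), 'joint_efforts': array([-2.03093667e-03, -5.69411051e+01, -5.00543082e+01, -4.29740203e-04,
        1.49081298e-02,  1.45456954e-05]), 'tool_pos': array([132.97884398, 584.52071176, 230.23471133]), 'tcp_rot': array([-1.79894780e+02, -8.35895413e-03,  1.67176160e+02]), 'ft_force': array([-0.68807379,  0.36974465, -0.97457487]), 'wrist_torque': array([ 0.0085012 , -0.03034179, -0.00488241]), 'grip_force': 0.0, 'finger_gap': 85.52234534558521}
side {'fx': np.float64(467.49), 'fy': np.float64(467.49), 'cx': np.float64(320.62), 'cy': np.float64(186.01), 'world_to_cam': array([[-9.4000e-01, -3.3000e-01,  1.0000e-02,  5.7459e+02],
       [ 2.5000e-01, -7.0000e-01,  6.7000e-01, -2.2828e+02],
       [-2.1000e-01,  6.3000e-01,  7.5000e-01, -8.6200e+02],
       [ 0.0000e+00,  0.0000e+00,  0.0000e+00,  1.0000e+00]])}
top {'fx': np.float64(399.74), 'fy': np.float64(399.74), 'cx': np.float64(324.88), 'cy': np.float64(200.58), 'world_to_cam': array([[-3.0000e-02, -1.0000e+00,  2.0000e-02, -3.8100e+00],
       [ 1.0000e+00, -3.0000e-02,  6.0000e-02, -6.2908e+02],
       [-6.0000e-02,  2.0000e-02,  1.0000e+00, -7.9626e+02],
       [ 0.0000e+00,  0.0000e+00,  0.0000e+00,  1.0000e+00]])}
wrist {'fx': np.float64(300.84), 'fy': np.float64(300.84), 'cx': np.float64(323.41), 'cy': np.float64(205.8), 'hand_eye': array([[  -0.  ,    0.95,    0.32,   83.73],
       [   1.  ,    0.  ,    0.  ,   -0.9 ],
       [   0.  ,    0.32,   -0.95, -141.34],
       [   0.  ,    0.  ,    0.  ,    1.  ]])}
```

View pics/top0.png

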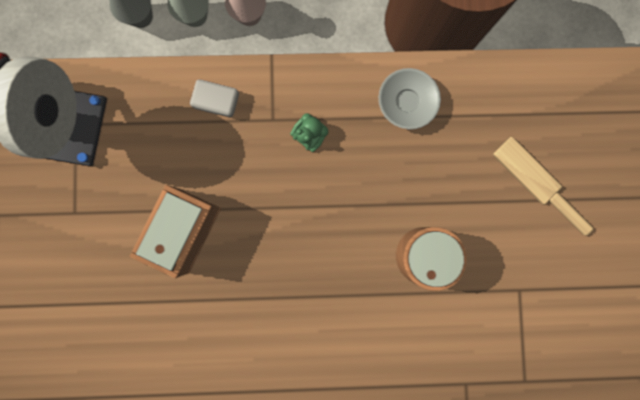

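View pics/side0.png

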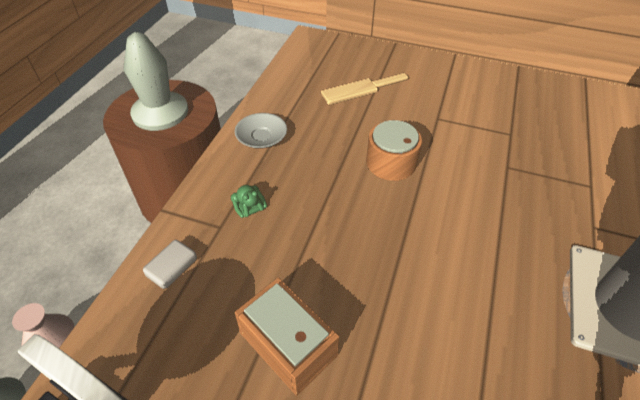

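The top view shows the rectangular box around (171,231) with its inlay at (159,249), the round box at (434,258) and the frog at (310,132). In the side view the inlay is at (300,337).

```bash
cat > h.py <<'E'
import numpy as np,cv2
from scipy.spatial.transform import Rotation as R
def ray(p,u,v,T=None):
    M=np.linalg.inv(p["world_to_cam"]) if T is None else T
    d=M[:3,:3]@np.array([(u-p["cx"])/p["fx"],-(v-p["cy"])/p["fy"],-1]);return M[:3,3],d
def onz(p,u,v,z,T=None):
    o,d=ray(p,u,v,T);return o+d*(z-o[2])/d[2]
def inlay(img,box):
    x0,y0,x1,y1=box;g=img[y0:y1,x0:x1].astype(int)
    m=((g[...,0]-g[...,2]>25)&(g.sum(2)<330)).astype(np.uint8)
    n,l,s,c=cv2.connectedComponentsWithStats(m)
    return [(s[i,4],c[i]+[x0,y0]) for i in range(1,n) if s[i,4]>8]
E
python3 - <<'E'
import pickle;from h import *
s,d=pickle.load(open("d0.pkl","rb"));t,q=d["top"],d["side"]
for p,b in((t,(150,240,168,258)),(q,(290,328,311,346))):
    for a,c in inlay(p["pixels"],b):print(a,c.round(1),onz(p,*c,88).round(1))
p=t
g=p["pixels"].astype(int);m=((abs(g[...,0]-g[...,2])<60)&(g[...,1]>g[...,0])&(g.sum(2)>400)).astype(np.uint8)
m[:, :125]=0;m[:180]=0;m[:,230:]=0
c=max(cv2.findContours(m,0,2)[0],key=cv2.contourArea)
b=cv2.boxPoints(cv2.minAreaRect(c));w=np.array([onz(p,*x,88) for x in b]);print(b.round(1),w.round(1),np.linalg.norm(np.diff(w,axis=0),axis=1))
print("centre",w.mean(0))
for i in range(4):
    e=w[(i+1)%4]-w[i];print(np.degrees(np.arctan2(e[1],e[0])))
E
```

```text
52 [159.3 248.7] [543.9 287.7  88. ]
81 [300.3 336.2] [543.5 285.2  88. ]
[[136.4 253.2]
 [167.  192. ]
 [200.6 208.8]
 [170.  270. ]] [[536.9 329.6  88. ]
 [648.5 273.2  88. ]
 [615.5 211.3  88. ]
 [504.4 268.3  88. ]] [124.98222006  70.16828732 124.8257592 ]
centre [576.3326187  270.60396917  88.        ]
-26.78565003337601
-118.09210910696707
152.85845249385926
62.02443956909283
```

Inlay is about (544, 286.5, 88) from both views, with box angle -27° and lid measuring 125x70. That is consistent, so I'm moving over it with the gripper shut.

```bash
python3 -m jog '[[0,0,0,-31,-13,0,1],[0,0,0,-31,-13,0,1],[0,0,0,-31,-13,0,1],[0,0,0,-31,-13,0,1],[0,0,0,-31,-13,0,1]]' 40 && python3 -m jog '[[0,0,0,-31,-14,0,1],[0,0,0,-31,-14,0,1],[0,0,0,-31,-14,0,1],[0,0,0,-31,-14,0,1],[0,0,0,-31,-13,0,1]]' && python3 -m jog '[[0,0,0,-31,-13,0,1],[0,0,0,-31,-13,0,1],[0,0,0,-31,-13,0,1],[0,0,0,-31,-13,0,1],[0,0,0,-31,-13,0,1]]' && python3 -m jog '[[0,0,0,0,0,0,1],[0,0,0,0,0,0,1],[0,0,0,0,0,0,1]]'
python3 - <<'E'
from bench import r;from h import *
s=r.sense();p=r.snapshot("wrist");print(s["tool_pos"],s["tcp_rot"],s["ft_force"],s["finger_gap"])
cv2.imwrite("pics/w1.png",cv2.cvtColor(p["pixels"],cv2.COLOR_RGB2BGR))
W=np.eye(4);W[:3,:3]=R.from_euler("xyz",s["tcp_rot"],degrees=True).as_matrix();W[:3,3]=s["tool_pos"];T=W@p["hand_eye"]
for a,c in inlay(p["pixels"],(0,0,640,400)):
    if a<4000: print(a,c.round(1),onz(p,*c,88,T).round(1))
print("rot",W[:3,:3].round(3))
E
```

```text
time: 0.65
tool_pos: [270.6, 486.2, 230.9]
tcp_rot: [-180.0, -0.0, 167.2]
ft_force: [0.7, 0.5, -0.4]
finger_gap: 12.1
grip_force: 0.0
time: 1.15
tool_pos: [406.5, 384.4, 231.0]
tcp_rot: [-180.0, -0.0, 167.2]
ft_force: [-0.6, 0.7, 1.0]
finger_gap: -0.1
grip_force: 0.0
time: 1.65
tool_pos: [543.2, 286.8, 230.9]
tcp_rot: [-180.0, -0.0, 167.2]
ft_force: [-0.4, 0.4, -0.2]
finger_gap: -0.3
grip_force: 0.0
time: 1.95
tool_pos: [541.6, 288.4, 231.0]
tcp_rot: [-180.0, -0.0, 167.2]
ft_force: [-0.6, 1.0, 1.2]
finger_gap: -0.1
grip_force: 0.0
[541.59226703 288.35691668 230.96836571] [-1.79991171e+02 -4.98484260e-02  1.67206862e+02] [-0.63333575  0.97757901  1.19846389] -0.1030727363014585
1696 [ 36.3 180.1] [466.7  18.4  88. ]
218 [322.3 195.1] [543.1 285.7  88. ]
2715 [133.4 352.2] [684.4  21.3  88. ]
417 [594.5 300.8] [731.  555.1  88. ]
10 [ 13.5 301.8] [588.1 -79.7  88. ]
70 [ 17.8 326.2] [619.4 -93.1  88. ]
209 [323.4 345.4] [724.8 245.6  88. ]
11 [412.  347.3] [750.9 347.6  88. ]
43 [227.4 356. ] [714.9 129.3  88. ]
26 [417.2 356.3] [766. 352.  88.]
128 [ 22.9 363.9] [ 671.4 -117.4   88. ]
rot [[-0.975  0.221 -0.001]
 [ 0.221  0.975  0.   ]
 [ 0.001 -0.    -1.   ]]
```

View pics/w1.png

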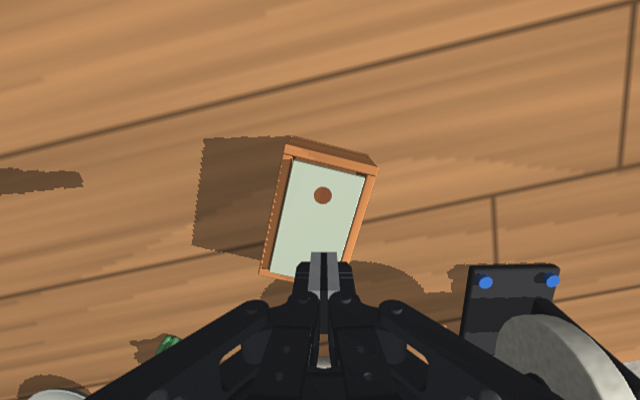

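The wrist view shows the inlay at (322,195), giving (543.1, 285.7), which agrees to about 1 mm. Next I'll centre on it and descend to just above the lid.

```bash
python3 -m jog '[[0,0,0,-2,-2,30,1],[0,0,0,0,0,35,1],[0,0,0,0,0,35,1],[0,0,0,0,0,25,1],[0,0,0,0,0,0,1]]' && python3 -m jog '[[0,0,0,0,0,0,1],[0,0,0,0,0,3,1],[0,0,0,0,0,4,1],[0,0,0,0,0,4,1]]' && python3 -m jog '[[0,0,0,0,0,4,1],[0,0,0,0,0,4,1],[0,0,0,0,0,0,1]]'
```

```text
time: 2.5
tool_pos: [539.9, 285.0, 101.5]
tcp_rot: [-179.7, -0.4, 167.3]
ft_force: [-1.7, 0.1, -0.5]
finger_gap: 0.3
grip_force: 0.0
time: 2.9
tool_pos: [544.8, 285.9, 96.6]
tcp_rot: [179.9, 0.1, 167.2]
ft_force: [-0.1, -1.1, 0.1]
finger_gap: 0.3
grip_force: 0.0
time: 3.2
tool_pos: [543.8, 285.4, 86.9]
tcp_rot: [180.0, -0.0, 167.2]
ft_force: [-1.2, 0.0, 2.0]
finger_gap: 0.2
grip_force: 1.6
```

```bash
python3 -m jog '[[0,0,0,0,0,3,1],[0,0,0,0,0,3,1],[0,0,0,0,0,2,1],[0,0,0,0,0,0,1]]' && python3 -m jog '[[0,0,0,0,0,1,1],[0,0,0,0,0,0,1]]'
```

```text
time: 3.6
tool_pos: [544.0, 285.6, 80.0]
tcp_rot: [180.0, 0.0, 167.2]
ft_force: [-3.2, 0.1, 7.5]
finger_gap: -0.2
grip_force: 4.0
time: 3.8
tool_pos: [544.0, 285.7, 79.7]
tcp_rot: [180.0, 0.0, 167.2]
ft_force: [-6.6, -2.0, 13.0]
finger_gap: -0.2
grip_force: 6.8
```

Force is 13 N at 79.7 mm, so the stop is met. A touch more, then I'll release and look from above.

```bash
python3 -m jog '[[0,0,0,0,0,0.5,1],[0,0,0,0,0,0,1],[0,0,0,0,0,-20,1],[0,0,0,0,0,-40,1],[0,0,0,0,0,-40,1]]' && python3 -m jog '[[0,0,0,0,0,0,1],[0,0,0,0,0,0,1],[0,0,0,0,0,0,1],[0,0,0,0,0,0,1],[0,0,0,0,0,0,1]]'
python3 - <<'E'
from bench import r;from h import *
s=r.sense();p=r.snapshot("wrist");q=r.snapshot("side");print(s["tool_pos"],s["time"])
W=np.eye(4);W[:3,:3]=R.from_euler("xyz",s["tcp_rot"],degrees=True).as_matrix();W[:3,3]=s["tool_pos"];T=W@p["hand_eye"]
for a,c in inlay(p["pixels"],(250,60,400,250)):
    if a<4000: print(a,c.round(1),onz(p,*c,88,T).round(1),onz(p,*c,122,T).round(1))
cv2.imwrite("pics/c2.png",cv2.cvtColor(np.hstack([p["pixels"][50:350,150:500],q["pixels"][100:400,150:500]]),cv2.COLOR_RGB2BGR))
E
```

```text
time: 4.3
tool_pos: [542.9, 284.8, 177.2]
tcp_rot: [-179.9, -0.1, 167.2]
ft_force: [1.3, 0.2, 0.4]
finger_gap: 0.2
grip_force: 0.0
time: 4.8
tool_pos: [543.1, 285.0, 176.0]
tcp_rot: [-179.9, -0.1, 167.2]
ft_force: [-0.0, 0.6, -0.8]
finger_gap: -0.1
grip_force: 0.0
[543.07462246 285.03090706 176.021999  ] 4.8
809 [309.9  74.7] [440.5 297.5  88. ] [443.6 298.3 122. ]
334 [323.2 239. ] [565.9 278.4  88. ] [550.5 282.  122. ]
122 [388.4 234.9] [574.4 332.2  88. ] [557.7 327.9 122. ]
```

View pics/c2.png

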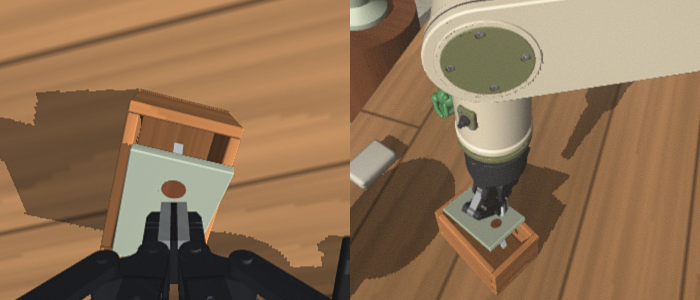

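The lid is ajar: the wrist crop shows it raised, with the inlay at about (550,282,122). Now the second push.

```bash
python3 -m jog '[[0,0,0,-4,-1,20,1],[0,0,0,0,0,20,1],[0,0,0,0,0,5,1],[0,0,0,0,0,0,1]]' && python3 -m jog '[[0,0,0,0,0,5,1],[0,0,0,0,0,5,1],[0,0,0,0,0,5,1],[0,0,0,1,0,5,1],[0,0,0,1,0,5,1]]' && python3 -m jog '[[0,0,0,1,1,5,1],[0,0,0,1,0,5,1],[0,0,0,0,0,5,1],[0,0,0,0,0,5,1],[0,0,0,0,0,0,1]]'
```

```text
time: 5.3
tool_pos: [546.6, 283.2, 131.4]
tcp_rot: [-179.9, -0.1, 167.2]
ft_force: [0.4, 0.1, 0.1]
finger_gap: 0.0
grip_force: 0.0
time: 5.8
tool_pos: [545.8, 284.3, 107.9]
tcp_rot: [180.0, 0.0, 167.2]
ft_force: [-0.7, 2.0, 2.8]
finger_gap: -0.1
grip_force: 1.2
time: 6.3
tool_pos: [543.4, 285.4, 86.8]
tcp_rot: [-180.0, -0.1, 167.2]
ft_force: [-2.3, -0.1, 3.1]
finger_gap: 0.1
grip_force: 1.6
```

```bash
python3 -m jog '[[0,0,0,0,0,3,1],[0,0,0,0,0,3,1],[0,0,0,0,0,2,1],[0,0,0,0,0,0,1]]' && python3 -m jog '[[0,0,0,0,0,1,1],[0,0,0,0,0,0.5,1],[0,0,0,0,0,0,1]]'
```

```text
time: 6.7
tool_pos: [543.9, 285.5, 80.1]
tcp_rot: [180.0, -0.0, 167.2]
ft_force: [-3.5, 0.2, 6.0]
finger_gap: -0.1
grip_force: 2.9
time: 7.0
tool_pos: [543.9, 285.6, 79.7]
tcp_rot: [180.0, 0.0, 167.2]
ft_force: [-8.7, -0.7, 13.4]
finger_gap: -0.2
grip_force: 7.1
```

Stop met again at 13 N. Releasing and checking.

```bash
python3 -m jog '[[0,0,0,0,0,-20,1],[0,0,0,0,0,-40,1],[0,0,0,0,0,-50,1],[0,0,0,0,0,-40,1],[0,0,0,0,0,0,1]]' && python3 -m jog '[[0,0,0,0,0,0,1],[0,0,0,0,0,0,1],[0,0,0,0,0,0,1],[0,0,0,0,0,0,1],[0,0,0,0,0,0,1]]'
python3 - <<'E'
from bench import r;from h import *
s=r.sense();p=r.snapshot("wrist");q=r.snapshot("top");print(s["tool_pos"],s["time"])
W=np.eye(4);W[:3,:3]=R.from_euler("xyz",s["tcp_rot"],degrees=True).as_matrix();W[:3,3]=s["tool_pos"];T=W@p["hand_eye"]
for a,c in inlay(p["pixels"],(290,150,360,240)): print(a,c.round(1),onz(p,*c,88,T).round(1))
cv2.imwrite("pics/c3.png",cv2.cvtColor(np.hstack([p["pixels"][50:350,150:500],q["pixels"][50:350,150:500]]),cv2.COLOR_RGB2BGR))
E
```

```text
time: 7.5
tool_pos: [547.6, 286.5, 236.4]
tcp_rot: [179.6, 0.6, 167.2]
ft_force: [0.5, -0.1, 0.3]
finger_gap: -0.3
grip_force: 0.0
time: 8.0
tool_pos: [543.4, 285.2, 227.1]
tcp_rot: [-179.9, -0.1, 167.2]
ft_force: [0.4, 0.8, 0.5]
finger_gap: 0.5
grip_force: 0.0
[543.44873492 285.20171302 227.11949042] 8.0
200 [346.2 152.8] [508.8 313.6  88. ]
260 [326.4 162.6] [513.6 293.7  88. ]
60 [291.2 165. ] [508.5 260.9  88. ]
224 [325.2 193.7] [543.  285.8  88. ]
48 [354.8 224.1] [580.8 307.8  88. ]
```

View pics/c3.png

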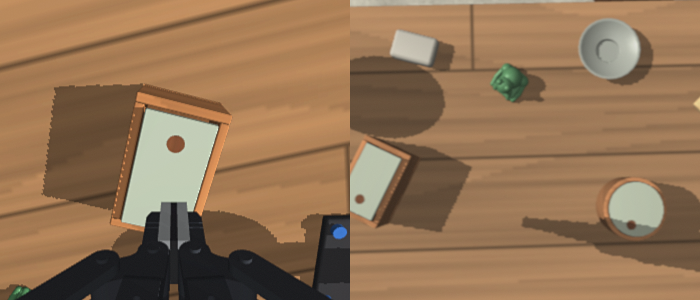

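The lid is shut and level, with the inlay back at (543,286,88). The round box is shut and the frog hasn't moved.

```bash
python3 -c "from bench import r;print(r.hand_in())"
```

```text
the job is handed in; nothing more can be done
None
```

The rectangular box's lid sprang ajar on the first push and latched shut on the second; in the last pictures the round box was shut and the frog in place, and the job is handed in (no verdict was returned).

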